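# Refit the battery pack and door of the kitchen radio

### The job

The kitchen radio lies on its face on the board over the cold hob, its battery bay open. Put the orange battery pack into the bay and push it down until it clicks fully home; then fit the grey battery door: with the door tilted, hook its lip under the rail at the bay's front edge, pivot it down and press its rear edge until it snaps shut, flush with the radio's back. Leave the other things where they are.

Things in the scene. Friction and masses are not known exactly. Their poses are not given: they have to be found in the camera images.
- radio: Dark blue-green kitchen radio, 164 x 192 x 80 mm, fixed, lying on its face, dark flat back upward, on a wooden board (21 mm) on the cold glass hob; its back is 80 mm above the board. Origin at its underside below the bay; x runs from the bay's front edge (nearest the robot) to its rear edge, y left, z up. The points pack_seat, door_seat and slot have the same axes. An aerial stands 7 mm proud, 10 mm behind the recess.
- pack_seat (a point): Where the pack's centre lies when home in the bay, 33 mm below the radio's back. The bay is 61 (x) x 49 mm (y), its mouth 29 mm above this point. A pack set in it stops on two sprung noses (front and rear wall) with its top 17 mm above the radio's back; pushed down 30 mm more with 5 to 20 N (straight: least) it clicks home on the floor, its top 13 mm below the back.
- door_seat (a point): Where door_grip lies when the door is shut and flush: 7 mm above the radio's back, middle of the door's recess. The recess is 110.4 (x) x 81 mm (y), 4 mm deep, sides and rear bevelled, with ledges that carry the door. Behind its rear edge a sprung white catch meets the door's barb when the rear edge is about 12 mm too high; 5 to 10 N pressed down near the rear edge snaps it in.
- slot (a point): Middle of the lower rear edge of the hook rail: a bar 6 mm thick (x -6 to 0 mm from here) under the recess's front edge, which is straight above this point; the rail's lower edge is 10 mm below the radio's back. In front of it is a hollow pocket 16 mm long, 43 mm deep, 49 mm wide; behind it 27 mm are free to the bay's front wall, whose top is 4 mm lower than this point.
- pack_mid (a point): Centre of the loose orange battery pack, 58 (x) x 46 (y) x 40 mm (z up), 0.2 kg, with rounded lower edges and a dark groove across each end (x faces). Grip its plain y faces, 46 mm apart, near the top, as only the top 17 mm stand out of the bay at first. Fits either way round. It stands on the worktop.
- door_grip (a point): Centre of the grip rib on the loose grey battery door; x points from lip edge to rear edge, z out of its outer face. Rib 12 mm thick (x), 44 long (y), 14 high, in the middle of a plate 108 (x) x 76 (y) x 4 mm whose outer face is 7 mm below this point. The door lies rib up on the worktop, on its hook and its rear tongue, which reach 14.5 mm below the plate. 0.07 kg.
- door_rear (a point): Middle of the door's rear edge, on its outer face, door axes (54 mm behind door_grip). The hook at the other edge: an arm 7.5 to 12.5 mm below the plate's underside carries an upturned lip 38 mm wide, 11.5 to 15 mm ahead of the plate's front edge, its top 0.5 mm below the underside. It gets under the rail only with the rear raised 25 to 40 degrees, then swings up in front of the rail.
- timer: White round kitchen timer, 64 mm across, 56 mm high, on the hob; origin at its underside. Leave alone.
- tin: Food tin, 76 mm across, 58 mm high, at the back of the worktop; origin at its underside. Leave alone.
- spice_jar: Glass spice jar with a black cap, 41 mm across, 105 mm high, at the back of the worktop; origin at its underside. Leave alone.

How it is judged (in metres and radians):
On the way, in this order (a step that is already met when the one before it is completed fails the run):
1. the battery pack is fully home in its bay (horizontal distance between pack_mid and pack_seat below 0.004 m and z of pack_mid in the frame of pack_seat below 0.002 m and angle between the z axis of pack_mid and the z axis of pack_seat, either way round below 0.06 rad), for 0.2 s.
2. the door's lip is under the rail at the front edge while the door is still tilted (distance between door_grip and slot below 0.064 m and angle between door_grip's own z axis and vertical above 0.2 rad and x of door_grip in the frame of slot above 0.03 m), for 0.1 s.
At the end, for the whole second after the job is handed in: The pack is home (within 5 mm of its seat); the door is snapped in: within 6 mm of its place, not more than 1.8 mm proud, within 1.7 degrees of flat and 4.6 degrees of square (distance between pack_mid and pack_seat below 0.005 m and horizontal distance between door_grip and door_seat below 0.006 m and z of door_grip in the frame of door_seat below 0.0018 m and angle between the z axis of door_grip and the z axis of door_seat, either way round below 0.03 rad and angle between the x axis of door_grip and the x axis of door_seat, either way round below 0.08 rad); the robot touches nothing.
It fails at once if the tin, the spice jar or the timer is pushed away by more than 3 cm (distance of any of tin, spice_jar, timer from where it was at the start of the episode above 0.03 m).
It also fails if it takes over 67 s, if anything falls off the work surface, if the arm or the gripper's body presses on something with over 40 N, if the wrist force passes 120 N, or if a joint passes its speed limit or range.

### The arm

A 7-joint arm with a two-finger parallel gripper is mounted at the origin on a cart in front of the work surface, level with it; the furniture and walls round the work are solid. World frame = base frame: x ahead of the robot, y to its left, z up, the work surface at z = 0. Lengths are in mm, angles in degrees, forces in N, time in s.
With the tool pointing down it reaches from about 400 to 850 mm from the base axis. Payload 4.4 kg.
Tool frame: the origin (TCP) lies midway between the tips of the shut fingers; the grasp point (between the pads) lies 19 mm behind it (r.grasp_offset is the distance from the TCP to the grasp point, in mm); z points along the fingers, y is the line along which they close (so a half turn about z gives the same grasp; the last joint's range is limited). The gripper opens to 94 mm and grips with 3 to 60 N. Pads are 16 mm wide; open, the fingers measure 119 mm over their backs; the gripper's body (75 mm by 177 mm) begins 78 mm behind the grasp point.
Start: joints at [-75.791, 36.005, 2.206, 86.941, -1.547, 57.084, -1.146], TCP at [200.614, 618.282, 205.478] pointing down, gripper open.
Joint ranges: [-175.42, 175.42], [-21.48, 121.26], [-71.46, 75.88], [10.55, 141.38], [-63.04, 243.04], [13.31, 113.54], [-168.57, 168.57]. Speed limits (degrees/s): [147.25, 147.25, 180, 180, 180, 180, 180].

### API

Orientations are given as a 3x3 rotation matrix whose columns are the frame's x, y, z axes.
In Python, from plant import r, imaging gives the robot as it stands. The module is installed in compiled form; this text tells all that it offers.
- The arm moves only by the tool arm_command, never from a script. Its argument "targets" is a list of rows, each a list of 7 numbers: the shift along the tool's x, y, z in cm, then the turn, a rotation vector about the tool's x, y, z in degrees, then the closure, from -1 (fully open) to 1 (shut). In form: [[tx, ty, tz, rx, ry, rz, hand], ...]. A call has 1 to 5 rows; each row shifts and turns the commanded pose from where the row before left it, along the tool's axes as they then stand; what a row does not reach is not made up. A row lasts 1/8 s, in which the tool goes at most 62.5 mm and 10.7 degrees, less where a joint would pass 70% of its speed; a pose out of reach is approached as far as the arm can. A call is refused whole if a number of a shift passes 6.25 or a number of a turn 10.7, either way. A call with a gripper value outside its range is refused whole. The fingers move at their own pace and stop on an object; "grip_force" is the grip in N (left out, the last holds). Time passes only in rows, so rows that do not move let the fingers close. It gives the time, the measured TCP pose, the force, the opening and the grip force at its end, in the units of the state.
- r.state(): the state, without advancing time (a new reading comes with each control period).
- imaging.get_image(name): name is "side" or "top"; returns a dict with "img" (420x560x3 uint8, red, green, blue), "range_z" (420x560 float32, mm along the optical axis (not along the pixel's ray), 0 where there is no reading), "fx", "fy", "cx", "cy" (pixels), "world_from_camera" (4x4, takes a point from camera to world coordinates). Camera axes: x right, y down, z forward; pixel columns grow to the right and rows downward; lengths in mm; the calibration is good to about 2 mm. A picture is of the moment at which its call begins.
- r.hand_in(): hands the job in; it is judged then, once.
Trained networks look in a picture, given as the dict that the camera call returned (one of the last four; its "shot" number tells which), for a name from the list of things; names that differ only in an ending like _2 or _b are one class to them, and where a whole thing is asked for, a point or a joint stands for the part that bears it (a point fixed in the world has none). Each returns a list of dicts, best first, with "confidence" (0 to 1); they miss things now and then, are a little off and sometimes report something else, mostly with a low value. They report only what shows in the picture. A call takes as long as a camera call.
- imaging.trace(name, picture): "region" (420x560 bool, what is visible of it) and "rect" ([left, top, width, height] in pixels, round what is visible of it).
The state is a dict: "time_s": time; "joint_positions": joint angles; "joint_vel": joint speeds; "joint_torque": joint torques, N m; "ee_pos": TCP position; "eef_rot": TCP orientation; "ft_force": force on the tool from outside, world axes, zero at the start; "wrist_torque": the same for the moment, N m; "finger_gap": finger opening in mm; "grasp_force": force on a finger pad.
Only numpy, scipy, OpenCV 4.12 (cv2) and the standard library are available. Lean on these libraries where they do the work, as an engineer would, in place of code of your own. Each camera call takes 0.05 s, during which the arm holds its last target. There are 200 camera calls.

## Working session

There is one attempt and no reset: what is moved stays moved. The work goes in short steps, Python scripts to look and compute and a tool call to move; the robot and the scene stay as the last step left them, time stands still between calls to the robot, and variables do not carry over. Pictures are saved under pics/ and viewed, at most 10 in all, crops included, and the job is handed in when it is done.

Besides the shell and the picture viewer there is one more tool, called after "Call:" as name([rows], argument=value, ...), one row to a line, values as JSON. arm_command: Moves the arm, as the interface text tells. Its arguments: {"type":"object","properties":{"targets":{"type":"array","items":{"type":"array","items":{"type":"number"}}},"grip_force":{"type":"number"}},"required":["targets"]}

```bash
mkdir -p pics; cat > h.py <<'E'
import numpy as np, cv2
from plant import r, imaging
def cloud(p):
    z=p["range_z"]; v,u=np.mgrid[:420,:560]
    c=np.stack([(u-p["cx"])/p["fx"]*z,(v-p["cy"])/p["fy"]*z,z],-1)
    W=p["world_from_camera"]; w=c@W[:3,:3].T+W[:3,3]; w[z==0]=np.nan
    return w
def save(p,n): cv2.imwrite("pics/"+n,p["img"][:,:,::-1])
E
cat > a.py <<'E'
from h import *
np.set_printoptions(precision=1,suppress=True)
print(r.state())
ps={n:imaging.get_image(n) for n in("top","side")}
cv2.imwrite("pics/a.png",cv2.resize(np.vstack([ps["top"]["img"],ps["side"]["img"]])[:,:,::-1],(400,600)))
save(ps["top"],"top.png");save(ps["side"],"side.png")
for n,p in ps.items():
    w=cloud(p); print(n,p["fx"],p["world_from_camera"])
    for t in["radio","pack_mid","door_grip","timer","tin","spice_jar"]:
        for d in imaging.trace(t,p)[:2]:
            m=d["region"]; q=w[m]; q=q[~np.isnan(q[:,0])]
            print(t,round(d["confidence"],2),d["rect"],len(q),np.nanpercentile(q,[2,50,98],axis=0).tolist() if len(q) else 0)
E
python3 a.py
```

```text
{'time_s': 0.0, 'joint_positions': array([-75.8,  36.1,   2.2,  87. ,  -1.5,  57.1,  -1.1]), 'joint_vel': array([ 0. , -0. ,  0.1,  0.1, -0. ,  0. , -0.1]), 'joint_torque': array([  0. , -55. ,   1.1, -18.7,  -0.1,   0. ,   0. ]), 'ee_pos': array([200.4, 617.6, 204.6]), 'eef_rot': array([[-1. ,  0.3, -0. ],
       [ 0.3,  1. , -0. ],
       [-0. , -0. , -1. ]]), 'ft_force': array([ 0.7,  0.5, -0.5]), 'wrist_torque': array([ 0., -0.,  0.]), 'grasp_force': 0.0, 'finger_gap': 93.79776242321856}
top 443.0819142843753 [[  -0.1   -1.     0.2  296. ]
 [  -1.     0.1   -0.    42.7]
 [   0.    -0.2   -1.  1222.9]
 [   0.     0.     0.     1. ]]
radio 0.78 [340.0, 177.6, 100.5, 77.8] 4775 [[418.835424005852, -386.47479536563935, 44.901613564619254], [511.59870607686213, -273.86927452516437, 100.35185704610944], [593.1960623800519, -178.28461228422023, 106.93458598339554]]
pack_mid 0.83 [223.4, 251.5, 19.0, 22.1] 380 [[399.1414806153048, 121.24321558112091, 15.81931331291622], [426.92687801854424, 144.0529830424316, 33.441746540219015], [455.7563851649887, 167.11135517942003, 38.63026362545585]
[... 2398 characters left out ...]
68, 55.539900803358364]]
tin 0.85 [257.4, 140.8, 21.1, 25.0] 499 [[536.2020932561338, 327.8051498677636, -5.904505129087033], [563.7401476856352, 345.5799795947663, 44.84595122510018], [604.580999739976, 400.62180231747976, 50.87674831016736]]
tin 0.36 [241.6, 249.1, 128.6, 134.9] 10287 [[417.03578223419714, -404.8018734377455, 36.69170145895717], [511.9591676852549, -308.4480607961001, 97.66733199011821], [614.6348177200238, -200.71080414510672, 104.76823716670265]]
spice_jar 0.79 [273.6, 156.5, 14.7, 36.4] 432 [[557.0065520624532, 188.10610978126607, -1.3200175946024726], [573.0779461011822, 194.31299303979375, 54.62778959540947], [589.1773044078556, 214.71892229718964, 98.61195524057442]]
```

```bash
python3 - <<'E'
import cv2,numpy as np
t=cv2.imread("pics/top.png");s=cv2.imread("pics/side.png")
a=cv2.resize(t[160:310,200:460],None,fx=3,fy=3,interpolation=cv2.INTER_CUBIC)
b=cv2.resize(s[175:395,190:390],None,fx=2.7,fy=2.7,interpolation=cv2.INTER_CUBIC)
cv2.imwrite("pics/tc.png",a);cv2.imwrite("pics/sc.png",b)
E
```

```text
(no output)
```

View pics/tc.png

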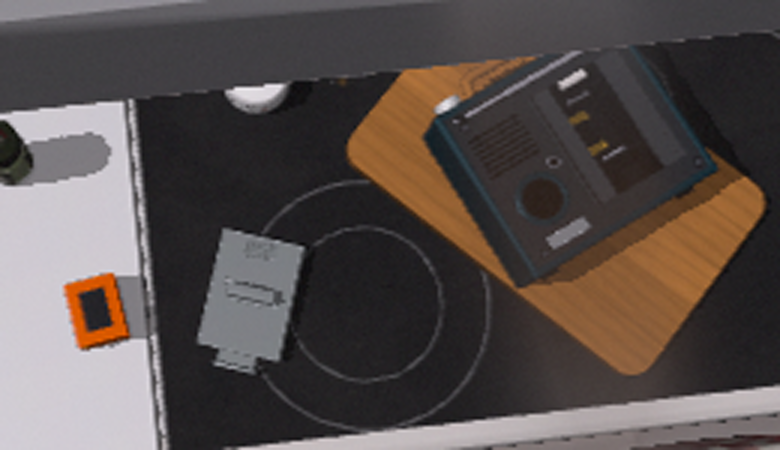

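View pics/sc.png

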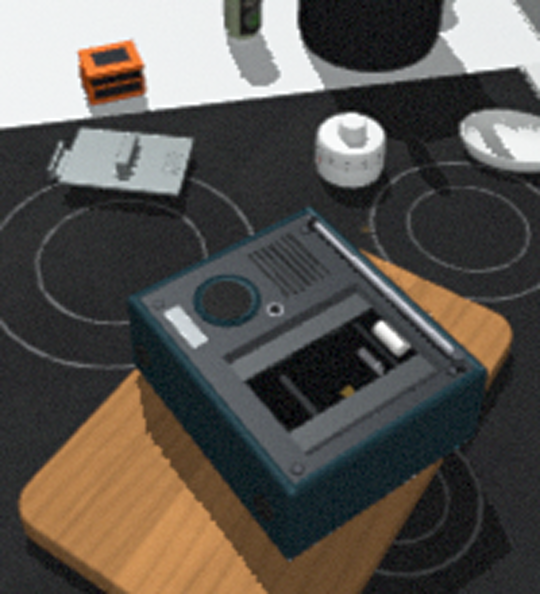

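```bash
cat >> h.py <<'E'
def proj(p,P):
    W=p["world_from_camera"]; c=(np.asarray(P,float)-W[:3,3])@W[:3,:3]
    return np.stack([c[...,0]/c[...,2]*p["fx"]+p["cx"],c[...,1]/c[...,2]*p["fy"]+p["cy"]],-1)
def ortho(p,z,o,ax,nx,ny,s=2):
    # picture of plane z: origin o (xy), yaw ax deg; cols along x', rows along -y'
    a=np.radians(ax); ex=np.array([np.cos(a),np.sin(a)]); ey=np.array([-ex[1],ex[0]])
    i,j=np.meshgrid(np.arange(-nx,nx,1/s),np.arange(ny,-ny,-1/s))
    P=np.concatenate([np.array(o)+i[...,None]*ex+j[...,None]*ey,np.full(i.shape+(1,),z)],-1)
    uv=proj(p,P).astype(np.float32)
    return cv2.remap(p["img"],uv[...,0],uv[...,1],cv2.INTER_CUBIC)
E
cat > b.py <<'E'
from h import *
np.set_printoptions(precision=1,suppress=True)
ps={n:imaging.get_image(n) for n in("top","side")}
K=np.ones((3,3),np.uint8)
for n,p in ps.items():
    w=cloud(p)
    X=w[...,0];Y=w[...,1];Z=w[...,2]
    for nm,box in {"worktop":(440,520,180,300),"hob":(380,480,-130,-70),"hob2":(380,480,60,90),"board":(460,480,-440,-330)}.items():
        m=(X>box[0])&(X<box[1])&(Y>box[2])&(Y<box[3]);q=Z[m]; print(n,nm,m.sum(),np.percentile(q,[10,50,90]) if m.sum() else 0)
    bx={"radio":(390,650,-430,-150,88,125),"pack":(380,480,100,185,28,60),"door":(340,510,-70,70,12,60),"rib":(340,510,-70,70,25,60)}
    for nm,b in bx.items():
        m=(X>b[0])&(X<b[1])&(Y>b[2])&(Y<b[3])&(Z>b[4])&(Z<b[5])
        c=cv2.minAreaRect(w[m][:,:2].astype(np.float32)); print(n,nm,m.sum(),c,np.percentile(Z[m],[5,50,95]))
    hood=Z>150; 
    if hood.any(): print("high",np.percentile(w[hood],[1,50,99],axis=0))
E
python3 b.py
```

```text
top worktop 1230 [-9.7 -6.4 -3.3]
top hob 12583 [892.  937.5 945.1]
top hob2 6830 [894.8 937.9 945.3]
top board 297 [ 19.3  95.9 103.5]
top radio 3745 ((517.518798828125, -285.669189453125), (164.099853515625, 193.0290069580078), 23.895414352416992) [ 95.3 101.4 105.8]
top pack 362 ((428.3531494140625, 145.7315216064453), (57.86568832397461, 45.60704040527344), 9.182854652404785) [29.8 33.8 37.1]
top door 1123 ((421.390625, 8.453960418701172), (75.81607818603516, 123.23763275146484), 70.54615783691406) [15.1 19.4 31.6]
top rib 84 ((432.29150390625, 14.825187683105469), (74.29080200195312, 73.18936157226562), 54.94254684448242) [25.7 33.1 37.1]
high [[ 199.9 -176.8  182.1]
 [ 467.4   28.8  937. ]
 [ 647.2  556.3  946.3]]
side worktop 565 [-9.7 -7.8 -5.9]
side hob 794 [-2.3 -0.7  0.9]
side hob2 231 [-2.7 -0.6  1.2]
side board 1166 [ 18.8  61.7 100.8]
side radio 6886 ((517.856201171875, -290.1470947265625), (165.02041625976562, 193.09335327148438), 24.044906616210938) [ 92.4  99.9 102.9]
side pack 245 ((429.15863037109375, 139.84359741210938), (58.494747161865234, 50.64274978637695), 5.863974094390869) [29.7 32.  34.2]
side door 960 ((422.15716552734375, 5.323463439941406), (79.06443786621094, 123.11792755126953), 70.35211181640625) [15.4 18.  30.2]
side rib 72 ((428.4881591796875, 1.5921363830566406), (47.68073272705078, 11.922709465026855), 69.79414367675781) [26.6 31.  33.5]
high [[  11.  -582.3  152.5]
 [ 889.9  -32.8  303.9]
 [ 892.9 1384.1  544. ]]
```

```bash
cat > c.py <<'E'
from h import *
T=imaging.get_image("top");S=imaging.get_image("side")
a=ortho(T,101,(517.5,-285.7),24,100,110);b=ortho(S,101,(517.8,-290.1),24,100,110)
o=np.hstack([a,b])
o=cv2.convertScaleAbs(o,alpha=1.6,beta=10)
for k in range(0,800,20): cv2.line(o,(k,0),(k,4 if k%100 else 12),(255,0,0),1)
for k in range(0,440,20): cv2.line(o,(0,k),(4 if k%100 else 12,k),(255,0,0),1)
cv2.imwrite("pics/o.png",o[:,:,::-1])
E
python3 c.py
```

```text
(no output)
```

View pics/o.png

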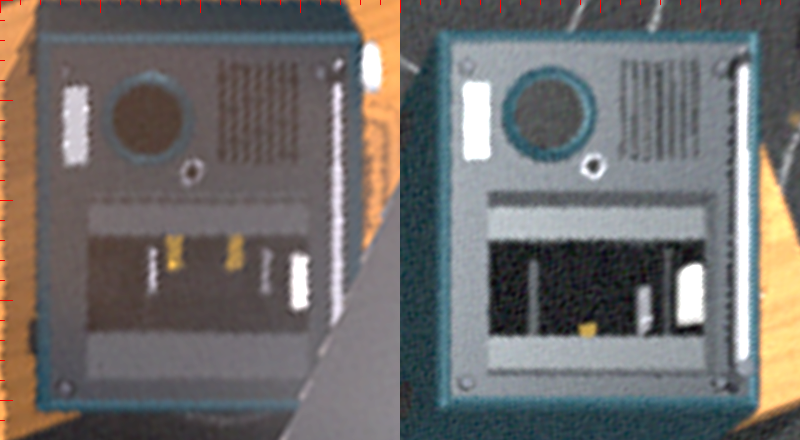

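```bash
cat > d.py <<'E'
from h import *
a=np.radians(24);R=np.array([[np.cos(a),np.sin(a)],[-np.sin(a),np.cos(a)]])
for n,c in(("top",(517.5,-285.7)),("side",(517.8,-290.1))):
    W=0
    for k in range(6): W=W+cloud(imaging.get_image(n))/6
    q=W.reshape(-1,3);q=q[~np.isnan(q[:,0])];xy=(q[:,:2]-c)@R.T
    print(n,"x profile")
    for y0,y1 in((-52,-44),(-44,-36),(-36,-28),(-28,-20)):
        m=(xy[:,1]>y0)&(xy[:,1]<y1)&(xy[:,0]>-64)&(xy[:,0]<80)&(q[:,2]<200)
        o=np.argsort(xy[m,0]); print(y0,' '.join(f"{x:.0f}:{z:.0f}" for x,z in zip(xy[m,0][o],q[m,2][o])))
    print("y profile")
    for x0,x1 in((-5,0),(5,10)):
        m=(xy[:,0]>x0)&(xy[:,0]<x1)&(xy[:,1]>-90)&(xy[:,1]<25)&(q[:,2]<200)
        o=np.argsort(xy[m,1]); print(x0,' '.join(f"{x:.0f}:{z:.0f}" for x,z in zip(xy[m,1][o],q[m,2][o])))
E
python3 d.py
```

```text
top x profile
-52 -63:101 -62:102 -62:101 -61:101 -60:103 -59:103 -59:103 -58:102 -56:102 -55:48 -54:48 -53:48 -52:49 -51:50 -50:49 -49:49 -48:49 -47:51 -46:48 -46:49 -45:49 -43:48 -43:51 -41:48 -40:48 -40:47 -39:48 -37:49 -37:48 -35:50 -34:48 -33:48 -31:48 -30:47 -29:49 -29:85 -29:71 -28:87 -28:89 -27:88 -26:87 -25:87 -20:50 -18:50 -17:48 -16:49 -14:48 -13:48 -11:48 -11:48 -10:48 -8:50 -8:50 -6:48 -5:49 -4:48 -2:49 -1:49 -1:50 -0:49 1:48 2:47 3:49 4:48 5:50 5:49 6:50 7:49 8:49 9:50 10:51 11:50 12:48 12:49 13:49 15:47 16:48 17:49 18:49 19:48 20:48 22:48 22:48 23:49 24:49 25:49 26:48 27:48 28:49 28:47 29:49 31:49 32:50 33:48 34:49 34:49 35:48 36:85 37:94 37:95 39:93 40:94 45:48 47:49 48:48 48:49 49:49 49:96 53:94 55:99 56:100 57:101 58:102 59:102 59:102 60:102 62:101 63:101 63:101 64:102 65:102 65:108 67:110
-44 -64:102 -63:101 -62:101 -62:102 -61:102 -60:101 -59:101 -58:100 -57:100 -57:102 -55:49 -54:49 -53:49 -52:48 -51:48 -50:51 -49:47 -48:49 -48:50 -47:47 -44:49 -44:47 -43:49 -42:49 -42:48 -41:49 -39:49 -38:48 -37:50 -36:50 -36:50 -35:49 -33:49 -32:50 -32:49 -31:50 -30:49 -29:54 -
[... 9652 characters left out ...]
62:96 -61:96 -60:96 -60:96 -59:96 -59:96 -57:96 -57:96 -57:96 -56:96 -29:48 -28:47 -27:47 -27:47 -26:47 -25:47 -24:47 -23:47 -23:48 -21:47 -20:47 -19:47 -18:47 -18:48 -17:48 -15:47 -14:47 -14:48 -12:47 -11:47 -11:48 -9:47 -8:46 -8:47 -7:65 -7:60 -7:90 -7:69 -7:81 -7:70 -7:76 -7:47 -7:94 -7:97 -7:53 -7:88 -7:52 -7:75 -7:78 -7:73 -7:48 -7:91 -7:67 -7:56 -7:85 -7:65 -7:79 -7:54 -7:92 -7:89 -7:94 -7:81 -7:83 -7:57 -7:50 -7:86 -6:71 -6:62 -6:60 -6:80 -6:96 -5:96 -4:96 -4:96 -3:97 -3:96 -2:97 -1:96 -0:96 0:96 1:96 2:96 3:96 3:96 4:96 5:96 5:97 7:96 8:97 9:96 10:96 10:97 11:98 11:98 12:99 12:100 12:101 13:101 13:101 14:101 16:100 17:100 18:100 18:101 19:101 20:100 21:100 22:100 23:100 24:100 25:101
```

```bash
cat > plan.py <<'E'
import numpy as np, json, os
from scipy.spatial.transform import Rotation as Ro
from plant import r
F="cmd.json"
def down(az,tilt=0,):
    # tool y at azimuth az; tilt>0 turns about tool x
    a=np.radians(az); y=np.array([np.cos(a),np.sin(a),0]); z=np.array([0,0,-1.]); x=np.cross(y,z)
    return (Ro.from_matrix(np.column_stack([x,y,z]))*Ro.from_euler('x',tilt,degrees=True)).as_matrix()
def load():
    if os.path.exists(F): d=json.load(open(F)); return np.array(d["p"]),np.array(d["R"])
    s=r.state(); return np.array([200.614,618.282,205.478]),s["eef_rot"]
def plan(legs):
    """legs: (pos,R,hand,minrows[,vmax mm/row]); prints calls and stores the predicted commanded pose"""
    p,R=load(); rows=[]
    for L in legs:
        tp,tR,h,mn=L[:4]; v=L[4] if len(L)>4 else 40
        tp=np.array(tp,float); rv=(Ro.from_matrix(R).inv()*Ro.from_matrix(tR)).as_rotvec()
        n=int(max(mn,np.ceil(np.linalg.norm(tp-p)/v),np.ceil(np.degrees(np.linalg.norm(rv))/9)))
        p0,R0=p.copy(),R.copy()
        for k in range(1,n+1):
            gp=p0+(tp-p0)*k/n; gR=Ro.from_matrix(R0)*Ro.from_rotvec(rv*k/n)
            t=np.round(R.T@(gp-p)/10,2); w=np.round((Ro.from_matrix(R).inv()*gR).as_rotvec(degrees=True),1)
            rows.append([*(t+0.),*(w+0.),h]); p=p+R@t*10; R=(Ro.from_matrix(R)*Ro.from_rotvec(w,degrees=True)).as_matrix()
    for i in range(0,len(rows),5): print(json.dumps([[float(x) for x in q] for q in rows[i:i+5]]))
    json.dump({"p":p.tolist(),"R":R.tolist()},open(F,"w")); print("end",p.round(1),len(rows))
def st():
    s=r.state(); p,R=load()
    print("t",s["time_s"],"pos",s["ee_pos"].round(1),"cmd",p.round(1),"f",s["ft_force"].round(1),"gap",round(s["finger_gap"],1),"ang",np.degrees(Ro.from_matrix(R.T@s["eef_rot"]).as_rotvec()).round(1),"j",s["joint_positions"].round(0))
E
rm -f cmd.json; python3 - <<'E'
from plan import *
print(r.state()["eef_rot"])
plan([((428.6,143.9,90),down(-81),-1,5)])
E
```

```text
[[-9.51152804e-01  3.08720494e-01 -7.92021962e-06]
 [ 3.08720494e-01  9.51152803e-01  5.41419139e-05]
 [ 2.42480575e-05  4.90520991e-05 -9.99999999e-01]]
[[-2.02, -2.12, 0.64, 0.0, 0.0, 8.5, -1.0], [-2.31, -1.79, 0.64, 0.0, 0.0, 8.5, -1.0], [-2.55, -1.43, 0.64, 0.0, 0.0, 8.5, -1.0], [-2.73, -1.05, 0.65, 0.0, 0.0, 8.5, -1.0], [-2.85, -0.62, 0.64, 0.0, 0.0, 8.5, -1.0]]
[[-2.92, -0.2, 0.64, 0.0, 0.0, 8.5, -1.0], [-2.92, 0.24, 0.64, 0.0, 0.0, 8.5, -1.0], [-2.84, 0.67, 0.64, 0.0, 0.0, 8.5, -1.0], [-2.72, 1.07, 0.64, 0.0, 0.0, 8.5, -1.0], [-2.53, 1.47, 0.64, 0.0, 0.0, 8.5, -1.0]]
[[-2.28, 1.83, 0.65, 0.0, 0.0, 8.5, -1.0], [-1.99, 2.14, 0.64, 0.0, 0.0, 8.5, -1.0], [-1.65, 2.42, 0.64, 0.0, 0.0, 8.5, -1.0], [-1.28, 2.63, 0.64, 0.0, 0.0, 8.5, -1.0], [-0.87, 2.79, 0.64, 0.0, 0.0, 8.5, -1.0]]
[[-0.45, 2.89, 0.64, 0.0, 0.0, 8.5, -1.0], [-0.02, 2.92, 0.64, 0.0, 0.0, 8.5, -1.0], [0.42, 2.9, 0.65, 0.0, 0.0, 8.5, -1.0]]
end [428.6 143.9  90. ] 18
```

Call:
arm_command([
  [-2.02,-2.12,0.64,0,0,8.5,-1],
  [-2.31,-1.79,0.64,0,0,8.5,-1],
  [-2.55,-1.43,0.64,0,0,8.5,-1],
  [-2.73,-1.05,0.65,0,0,8.5,-1],
  [-2.85,-0.62,0.64,0,0,8.5,-1],
], grip_force=25)

```text
time_s: 2.12
ee_pos: [264.3, 485.8, 173.4]
eef_rot: [[-0.488, 0.873, 0.0], [0.873, 0.488, 0.001], [0.0, 0.0, -1.0]]
ft_force: [-1.0, 0.1, 0.5]
finger_gap: 94.0
grasp_force: 0.0
```

Call:
arm_command([
  [-2.92,-0.2,0.64,0,0,8.5,-1],
  [-2.92,0.24,0.64,0,0,8.5,-1],
  [-2.84,0.67,0.64,0,0,8.5,-1],
  [-2.72,1.07,0.64,0,0,8.5,-1],
  [-2.53,1.47,0.64,0,0,8.5,-1],
])

```text
time_s: 2.75
ee_pos: [327.7, 354.2, 141.4]
eef_rot: [[0.229, 0.973, 0.0], [0.973, -0.229, 0.001], [0.001, 0.0, -1.0]]
ft_force: [-0.2, 0.1, 0.0]
finger_gap: 94.1
grasp_force: 0.0
```

Call:
arm_command([
  [-2.28,1.83,0.65,0,0,8.5,-1],
  [-1.99,2.14,0.64,0,0,8.5,-1],
  [-1.65,2.42,0.64,0,0,8.5,-1],
  [-1.28,2.63,0.64,0,0,8.5,-1],
  [-0.87,2.79,0.64,0,0,8.5,-1],
])

```text
time_s: 3.38
ee_pos: [391.2, 222.4, 109.3]
eef_rot: [[0.826, 0.563, 0.001], [0.563, -0.826, 0.001], [0.001, -0.0, -1.0]]
ft_force: [0.4, -0.4, -0.8]
finger_gap: 94.1
grasp_force: 0.0
```

Call:
arm_command([
  [-0.45,2.89,0.64,0,0,8.5,-1],
  [-0.02,2.92,0.64,0,0,8.5,-1],
  [0.42,2.9,0.65,0,0,8.5,-1],
  [0,0,0,0,0,0,-1],
])

```text
time_s: 3.88
ee_pos: [429.6, 142.0, 89.9]
eef_rot: [[0.988, 0.153, 0.001], [0.153, -0.988, -0.001], [0.001, 0.001, -1.0]]
ft_force: [-0.7, -0.3, -0.2]
finger_gap: 94.1
grasp_force: 0.0
```

```bash
python3 - <<'E'
from plan import *
st()
plan([((428.6,143.9,17.5),down(-81),-1,4,20),((428.6,143.9,17.5),down(-81),1,5)])
E
```

```text
t 3.875 pos [429.6 142.   89.9] cmd [428.6 143.9  90. ] f [-0.7 -0.3 -0.2] gap 94.1 ang [-0.1  0.   0.2] j [-45.  36.  35. 124. -41.  31. -60.]
[[0.0, 0.0, 1.81, 0.0, 0.0, 0.0, -1.0], [0.0, 0.0, 1.81, 0.0, 0.0, 0.0, -1.0], [0.0, 0.0, 1.81, 0.0, 0.0, 0.0, -1.0], [0.0, 0.0, 1.82, 0.0, 0.0, 0.0, -1.0], [0.0, 0.0, 0.0, 0.0, 0.0, 0.0, 1.0]]
[[0.0, 0.0, 0.0, 0.0, 0.0, 0.0, 1.0], [0.0, 0.0, 0.0, 0.0, 0.0, 0.0, 1.0], [0.0, 0.0, 0.0, 0.0, 0.0, 0.0, 1.0], [0.0, 0.0, 0.0, 0.0, 0.0, 0.0, 1.0]]
end [428.6 143.9  17.5] 9
```

Call:
arm_command([
  [0,0,1.81,0,0,0,-1],
  [0,0,1.81,0,0,0,-1],
  [0,0,1.81,0,0,0,-1],
  [0,0,1.81,0,0,0,-1],
  [0,0,0,0,0,0,1],
])

```text
time_s: 4.5
ee_pos: [427.6, 145.0, 17.0]
eef_rot: [[0.987, 0.159, -0.002], [0.159, -0.987, 0.001], [-0.002, -0.001, -1.0]]
ft_force: [-0.3, -0.6, 0.5]
finger_gap: 87.0
grasp_force: 0.0
```

Call:
arm_command([
  [0,0,0,0,0,0,1],
  [0,0,0,0,0,0,1],
  [0,0,0,0,0,0,1],
])

```text
time_s: 4.88
ee_pos: [428.9, 144.2, 18.0]
eef_rot: [[0.988, 0.157, 0.001], [0.157, -0.988, 0.0], [0.001, -0.0, -1.0]]
ft_force: [0.3, 1.3, -0.1]
finger_gap: 57.7
grasp_force: 0.0
```

```bash
cat >> plan.py <<'E'
def sync():
    s=r.state(); json.dump({"p":s["ee_pos"].tolist(),"R":s["eef_rot"].tolist()},open(F,"w"))
E
python3 - <<'E'
from plan import *
st(); sync(); p,R=load()
# over the bay: fast transit at height, tool y az -66
plan([((p[0],p[1],p[2]+40),R,1,2),((440,-60,175),down(-75),1,1,42),((536.3,-314.7,160),down(-66),1,2,42)])
E
```

```text
t 4.875 pos [428.9 144.2  18. ] cmd [428.6 143.9  17.5] f [ 0.3  1.3 -0.1] gap 57.7 ang [ 0.   0.1 -0. ] j [-38.  43.  23. 127. -51.  20. -52.]
[[0.0, 0.0, -2.0, 0.0, 0.0, 0.0, 1.0], [0.0, 0.0, -2.0, 0.0, 0.0, 0.0, 1.0], [-0.35, 3.39, -1.95, 0.0, 0.0, -1.0, 1.0], [-0.41, 3.38, -1.95, 0.0, 0.0, -1.0, 1.0], [-0.47, 3.38, -1.95, 0.0, 0.0, -1.0, 1.0]]
[[-0.53, 3.36, -1.95, 0.0, 0.0, -1.0, 1.0], [-0.58, 3.36, -1.95, 0.0, 0.0, -1.0, 1.0], [-0.65, 3.34, -1.95, 0.0, -0.1, -0.9, 1.0], [0.39, 3.87, 0.21, 0.0, 0.0, -1.3, 1.0], [0.3, 3.88, 0.22, 0.0, 0.0, -1.3, 1.0]]
[[0.22, 3.88, 0.21, 0.0, 0.0, -1.3, 1.0], [0.13, 3.89, 0.21, 0.0, 0.0, -1.3, 1.0], [0.03, 3.89, 0.21, 0.0, 0.0, -1.3, 1.0], [-0.05, 3.89, 0.22, 0.0, 0.0, -1.3, 1.0], [-0.13, 3.89, 0.21, 0.0, 0.0, -1.2, 1.0]]
end [ 536.3 -314.7  160. ] 15
```

Call:
arm_command([
  [0,0,0,0,0,0,1],
  [0,0,0,0,0,0,1],
  [0,0,0,0,0,0,1],
  [0,0,-2,0,0,0,1],
  [0,0,-2,0,0,0,1],
])

```text
time_s: 5.5
ee_pos: [428.1, 143.6, 57.6]
eef_rot: [[0.988, 0.156, -0.001], [0.156, -0.988, -0.001], [-0.001, 0.0, -1.0]]
ft_force: [0.1, -0.4, -1.3]
finger_gap: 46.0
grasp_force: 25.0
```

Call:
arm_command([
  [-0.35,3.39,-1.95,0,0,-1,1],
  [-0.41,3.38,-1.95,0,0,-1,1],
  [-0.47,3.38,-1.95,0,0,-1,1],
  [-0.53,3.36,-1.95,0,0,-1,1],
  [-0.58,3.36,-1.95,0,0,-1,1],
])

```text
time_s: 6.12
ee_pos: [437.4, -27.3, 155.4]
eef_rot: [[0.97, 0.243, -0.001], [0.243, -0.97, -0.0], [-0.001, -0.0, -1.0]]
ft_force: [-0.2, -0.2, -2.5]
finger_gap: 45.5
grasp_force: 25.0
```

Call:
arm_command([
  [-0.65,3.34,-1.95,0,-0.1,-0.9,1],
  [0.39,3.87,0.21,0,0,-1.3,1],
  [0.3,3.88,0.22,0,0,-1.3,1],
  [0.22,3.88,0.21,0,0,-1.3,1],
  [0.13,3.89,0.21,0,0,-1.3,1],
])

```text
time_s: 6.75
ee_pos: [494.5, -206.6, 165.4]
eef_rot: [[0.939, 0.345, -0.003], [0.345, -0.939, 0.0], [-0.003, -0.001, -1.0]]
ft_force: [0.0, -0.5, -2.0]
finger_gap: 45.8
grasp_force: 25.0
```

Call:
arm_command([
  [0.03,3.89,0.21,0,0,-1.3,1],
  [-0.05,3.89,0.22,0,0,-1.3,1],
  [-0.13,3.89,0.21,0,0,-1.2,1],
  [0,0,0,0,0,0,1],
  [0,0,0,0,0,0,1],
])

```text
time_s: 7.38
ee_pos: [535.1, -313.8, 158.7]
eef_rot: [[0.914, 0.405, -0.003], [0.405, -0.914, 0.002], [-0.003, -0.003, -1.0]]
ft_force: [0.3, 0.0, -2.3]
finger_gap: 45.6
grasp_force: 25.0
```

```bash
cat > e.py <<'E'
from h import *
from plan import st
st()
for n in("top","side"):
    p=imaging.get_image(n); w=cloud(p); rgb=p["img"].astype(int)
    m=(rgb[...,0]>130)&(rgb[...,0]-rgb[...,2]>90)&(rgb[...,0]-rgb[...,1]>50)&(w[...,0]>450)&(w[...,2]>110)&(w[...,1]<-250)
    q=w[m]; print(n,m.sum(),np.nanpercentile(q,[1,50,99],axis=0).round(1).tolist(), cv2.minAreaRect(q[:,:2].astype(np.float32)))
    save(p,"e_%s.png"%n)
t=cv2.imread("pics/e_top.png")[150:290,320:460];s=cv2.imread("pics/e_side.png")[210:390,220:400]
cv2.imwrite("pics/e.png",np.hstack([cv2.resize(t,(400,400),interpolation=2),cv2.resize(s,(400,400),interpolation=2)]))
E
python3 e.py
```

```text
t 7.375 pos [ 535.1 -313.8  158.7] cmd [ 536.3 -314.7  160. ] f [ 0.3  0.  -2.3] gap 45.6 ang [ 0.1 -0.1  0. ] j [  8.  41.  34.  95. -27.  53. -14.]
top 0 [nan, nan, nan] ((0.0, 0.0), (0.0, 0.0), 0.0)
side 252 [[501.0, -528.0, 139.3], [522.7, -324.6, 172.5], [764.7, -285.3, 175.3]] ((626.1650390625, -423.0350646972656), (77.3421630859375, 345.10357666015625), 42.63438415527344)
  return np.nanmean(a, axis, out=out, keepdims=keepdims)
```

View pics/e.png

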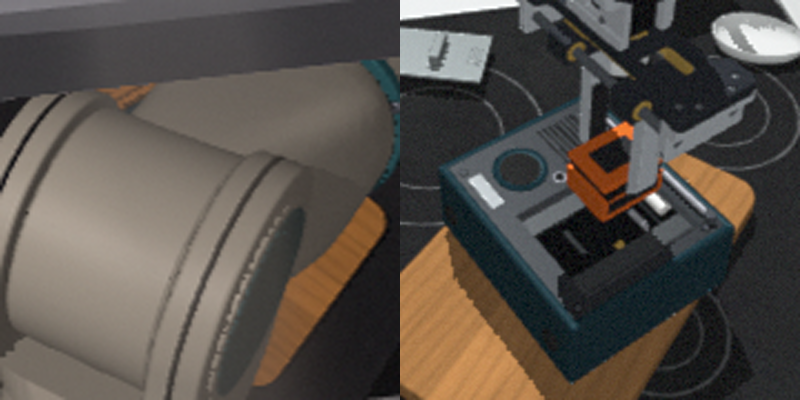

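```bash
cat > f.py <<'E'
from h import *
from plan import st
a=np.radians(24);Rr=np.array([[np.cos(a),np.sin(a)],[-np.sin(a),np.cos(a)]])
def look():
    W=0;c=np.array((517.8,-290.1))
    p=imaging.get_image("side"); w=cloud(p); rgb=p["img"].astype(int)
    m=(rgb[...,0]>90)&(rgb[...,0]>rgb[...,1]*1.7)&(rgb[...,0]>rgb[...,2]*2)&(abs(w[...,0]-535)<70)&(abs(w[...,1]+315)<60)&(w[...,2]>95)
    return np.c_[(w[m][:,:2]-c)@Rr.T,w[m][:,2]]
q=np.vstack([look() for _ in range(4)])
st(); print(len(q),np.percentile(q,[0,1,3,50,97,99,100],axis=0).round(1).tolist())
zt=np.percentile(q[:,2],90); t=q[q[:,2]>zt-4]; print("top",zt,cv2.minAreaRect(t[:,:2].astype(np.float32)))
fr=q[(q[:,2]<zt-8)]; print("side pts",np.histogram(fr[:,0],bins=np.arange(-30,45,3)),np.histogram(fr[:,1],bins=np.arange(-65,0,3)))
E
python3 f.py
```

```text
t 7.675 pos [ 536.  -314.   159.7] cmd [ 536.3 -314.7  160. ] f [-0.4  0.5 -2.2] gap 45.7 ang [ 0. -0. -0.] j [  8.  41.  34.  95. -27.  53. -14.]
2472 [[-27.2, -75.3, 98.7], [-23.5, -53.2, 137.6], [-23.2, -52.9, 138.8], [-16.9, -31.9, 171.9], [31.0, -8.2, 175.0], [32.5, -7.1, 175.5], [35.0, 33.2, 263.5]]
top 174.34890544789803 ((3.5547733306884766, -40.823944091796875), (72.75574493408203, 56.77402877807617), 86.17298889160156)
side pts (array([  0,   2, 643, 147,  17,  18,  17,  23,  16,  14,  14,  11,  13,
        12,   9,   9,   8,   6,   5,  12,  42,  12,   0,   0]), array([-30, -27, -24, -21, -18, -15, -12,  -9,  -6,  -3,   0,   3,   6,
         9,  12,  15,  18,  21,  24,  27,  30,  33,  36,  39,  42])) (array([  0,   0,   0,  45, 309,  52,  44,  52,  55,  52,  52,  47,  44,
        54,  43,  46,  44,  49,  44,  14,   0]), array([-65, -62, -59, -56, -53, -50, -47, -44, -41, -38, -35, -32, -29,
       -26, -23, -20, -17, -14, -11,  -8,  -5,  -2]))
```

Call:
arm_command([
  [0.15,0.08,1.2,0,0,0,1],
  [0,0,1.2,0,0,0,1],
  [0,0,1.0,0,0,0,1],
  [0,0,0,0,0,0,1],
])

```text
time_s: 8.18
ee_pos: [536.7, -314.6, 124.2]
eef_rot: [[0.914, 0.405, -0.004], [0.405, -0.914, 0.001], [-0.003, -0.002, -1.0]]
ft_force: [-0.3, 0.3, -1.0]
finger_gap: 45.5
grasp_force: 25.0
```

```bash
python3 f.py | head -2; python3 - <<'E'
from f import *
fr=q[(q[:,2]<zt-8)]
a=fr[(fr[:,0]<-19)];print("front x",np.median(a[:,0])); b=fr[(fr[:,1]<-49)];print("near y",np.median(b[:,1]), "far y of front face",np.percentile(a[:,1],98))
c=np.array((517.8,-290.1));w=np.nanmean([cloud(imaging.get_image("side")) for _ in range(4)],axis=0).reshape(-1,3)
xy=(w[:,:2]-c)@Rr.T;z=w[:,2]
m=(abs(xy[:,0]-37)<1.5)&(xy[:,1]>-50)&(xy[:,1]<-8)&(z>50)&(z<90);print("rear",m.sum(),np.median(xy[m,0]))
m=(abs(xy[:,1]+7)<1.5)&(xy[:,0]>-20)&(xy[:,0]<35)&(z>50)&(z<92);print("far",m.sum(),np.median(xy[m,1]))
m=(abs(xy[:,0]+28.5)<1.5)&(xy[:,1]>-50)&(xy[:,1]<-8)&(z>50)&(z<84);print("front",m.sum(),np.median(xy[m,0]))
E
```

```text
t 8.375 pos [ 537.8 -315.5  126. ] cmd [ 536.3 -314.7  160. ] f [-0.5 -0.5 -2.5] gap 45.4 ang [-0. -0.  0.] j [  9.  43.  32.  96. -29.  49. -13.]
2299 [[-26.3, -77.1, 95.4], [-23.1, -55.7, 102.8], [-22.6, -55.1, 104.1], [-16.4, -34.5, 137.4], [29.1, -10.2, 141.0], [31.8, -9.2, 141.7], [47.1, 17.2, 229.6]]
t 8.575 pos [ 537.7 -315.2  125.9] cmd [ 536.3 -314.7  160. ] f [-0.1 -0.3 -1.9] gap 45.6 ang [-0. -0.  0.] j [  9.  43.  32.  96. -29.  49. -13.]
2289 [[-25.9, -77.4, 101.8], [-22.7, -56.0, 104.2], [-22.2, -55.5, 105.2], [-16.4, -35.0, 138.6], [28.3, -10.7, 141.8], [31.5, -9.7, 142.5], [34.0, -8.0, 229.0]]
top 140.9767291035027 ((-10.02169418334961, -31.708621978759766), (87.26020812988281, 44.84964370727539), 45.227378845214844)
side pts (array([  0,   0, 469, 262,  28,  16,  16,  14,  16,   9,   9,  14,  10,
         6,  13,   8,  11,   8,  11,  10,  26,   7,   0,   0]), array([-30, -27, -24, -21, -18, -15, -12,  -9,  -6,  -3,   0,   3,   6,
         9,  12,  15,  18,  21,  24,  27,  30,  33,  36,  39,  42])) (array([  0,   0,  10, 297,  54,  47,  50,  40,  45,  43,  40,  43,  47,
        44,  49,  42,  45,  40,  27,   0,   0]), array([-65, -62, -59, -56, -53, -50, -47, -44, -41, -38, -35, -32, -29,
       -26, -23, -20, -17, -14, -11,  -8,  -5,  -2]))
front x -21.329470903954288
near y -54.687261260210825 far y of front face -10.226597356289256
rear 22 37.13254706019557
far 63 -6.694123097337163
front 133 -28.376753839724923<stdin>:4: RuntimeWarning: Mean of empty slice
```

Call:
arm_command([
  [0,-0.05,0.5,0,0,0,1],
  [0,0,0.4,0,0,0,1],
  [0,0,0.3,0,0,0,1],
  [0,0,0,0,0,0,1],
])

```text
time_s: 9.28
ee_pos: [537.1, -314.5, 113.2]
eef_rot: [[0.914, 0.405, -0.002], [0.405, -0.914, -0.0], [-0.002, -0.001, -1.0]]
ft_force: [0.4, 1.0, -2.0]
finger_gap: 45.8
grasp_force: 25.0
```

Call:
arm_command([
  [0,0,0.4,0,0,0,1],
  [0,0,0.4,0,0,0,1],
  [0,0,0.2,0,0,0,1],
  [0,0,0,0,0,0,1],
])

```text
time_s: 9.78
ee_pos: [536.8, -314.9, 103.5]
eef_rot: [[0.914, 0.405, -0.002], [0.405, -0.914, -0.0], [-0.002, -0.001, -1.0]]
ft_force: [-1.1, -0.5, -1.7]
finger_gap: 46.0
grasp_force: 25.0
```

Call:
arm_command([
  [0,0,0.25,0,0,0,1],
  [0,0,0,0,0,0,1],
  [0,0,0,0,0,0,-0.4],
  [0,0,0,0,0,0,-0.4],
  [0,0,0,0,0,0,-0.4],
])

```text
time_s: 10.4
ee_pos: [537.4, -314.5, 101.0]
eef_rot: [[0.914, 0.406, -0.002], [0.406, -0.914, -0.0], [-0.002, -0.0, -1.0]]
ft_force: [0.3, 0.2, 0.8]
finger_gap: 65.3
grasp_force: 0.0
```

Call:
arm_command([
  [0,0,-1.5,0,0,0,-0.4],
  [0,0,-2.0,0,0,0,1],
  [0,0,0,0,0,0,1],
  [0,0,0,0,0,0,1],
  [0,0,0,0,0,0,1],
])

```text
time_s: 11.02
ee_pos: [537.0, -314.2, 135.5]
eef_rot: [[0.914, 0.406, -0.003], [0.406, -0.914, 0.0], [-0.002, -0.001, -1.0]]
ft_force: [-0.5, -0.2, 0.2]
finger_gap: 29.2
grasp_force: 0.0
```

Call:
arm_command([
  [0,0,0,0,0,0,1],
  [0,0,0,0,0,0,1],
  [0,0,0,0,0,0,1],
])

```text
time_s: 11.4
ee_pos: [537.3, -314.7, 135.9]
eef_rot: [[0.914, 0.405, -0.002], [0.405, -0.914, -0.0], [-0.002, -0.0, -1.0]]
ft_force: [-0.6, -0.6, -0.3]
finger_gap: 1.3
grasp_force: 0.0
```

```bash
python3 f.py | head -3
```

```text
t 11.6 pos [ 537.4 -314.7  136.1] cmd [ 536.3 -314.7  160. ] f [ 0.  -0.2  0.3] gap -0.0 ang [-0.  -0.1  0. ] j [  9.  42.  33.  96. -28.  50. -13.]
2137 [[-23.9, -56.1, 95.1], [-23.0, -55.5, 95.6], [-22.6, -55.0, 96.8], [-8.7, -42.7, 115.1], [32.1, -10.5, 117.4], [33.5, -9.4, 117.9], [35.1, 4.3, 118.7]]
top 116.75379871585724 ((5.88017463684082, -32.64562225341797), (46.98421096801758, 58.45574188232422), 89.92501068115234)
```

Call:
arm_command([
  [-0.1,0,1.0,0,0,0,1],
  [0,0,0.7,0,0,0,1],
  [0,0,0.6,0,0,0,1],
  [0,0,0.6,0,0,0,1],
  [0,0,0.6,0,0,0,1],
])

```text
time_s: 12.22
ee_pos: [536.3, -315.2, 100.7]
eef_rot: [[0.914, 0.405, -0.002], [0.405, -0.914, -0.0], [-0.002, -0.0, -1.0]]
ft_force: [-0.2, -0.6, 1.0]
finger_gap: 0.5
grasp_force: 0.4
```

Call:
arm_command([
  [0,0,0.5,0,0,0,1],
  [0,0,0.4,0,0,0,1],
  [0,0,0,0,0,0,1],
])

```text
time_s: 12.6
ee_pos: [536.2, -314.9, 91.7]
eef_rot: [[0.914, 0.405, -0.002], [0.405, -0.914, 0.0], [-0.002, -0.001, -1.0]]
ft_force: [-0.8, 0.2, 1.0]
finger_gap: 0.6
grasp_force: 0.0
```

Call:
arm_command([
  [0,0,0.3,0,0,0,1],
  [0,0,0.3,0,0,0,1],
  [0,0,0.2,0,0,0,1],
  [0,0,0,0,0,0,1],
])

```text
time_s: 13.1
ee_pos: [536.6, -315.3, 88.1]
eef_rot: [[0.914, 0.405, 0.001], [0.405, -0.914, 0.001], [0.001, -0.0, -1.0]]
ft_force: [-6.0, 5.4, 27.4]
finger_gap: 0.3
grasp_force: 13.7
```

```bash
python3 - <<'E'
from plan import *
s=r.state(); json.dump({"p":[536.5,-315,84.5],"R":s["eef_rot"].tolist()},open(F,"w"))
plan([((536.5,-315,160),down(-66),1,1,40),((428.7,4,110),down(-19.5),0.1,1,40),((428.7,4,45),down(-19.5),0.1,1,30)])
E
```

```text
[[0.0, 0.0, -3.77, 0.0, 0.0, 0.0, 1.0], [0.01, 0.0, -3.78, 0.0, -0.1, -0.1, 1.0], [0.35, -3.73, 0.56, 0.0, 0.0, -5.2, 0.1], [0.68, -3.67, 0.55, 0.0, 0.0, -5.1, 0.1], [1.01, -3.61, 0.56, 0.0, 0.0, -5.2, 0.1]]
[[1.33, -3.49, 0.55, 0.0, 0.0, -5.2, 0.1], [1.64, -3.36, 0.56, 0.0, 0.0, -5.1, 0.1], [1.94, -3.21, 0.56, 0.0, 0.0, -5.2, 0.1], [2.22, -3.01, 0.55, 0.0, 0.0, -5.2, 0.1], [2.48, -2.8, 0.56, 0.0, 0.0, -5.1, 0.1]]
[[2.72, -2.57, 0.56, 0.0, 0.0, -5.2, 0.1], [0.0, 0.0, 2.17, 0.0, 0.0, 0.0, 0.1], [0.0, 0.0, 2.16, 0.0, 0.0, 0.0, 0.1], [0.0, 0.0, 2.17, 0.0, 0.0, 0.0, 0.1]]
end [428.7   4.   45. ] 14
```

Call:
arm_command([
  [0,0,-3.77,0,0,0,1],
  [0.01,0,-3.78,0,-0.1,-0.1,1],
  [0.35,-3.73,0.56,0,0,-5.2,0.1],
  [0.68,-3.67,0.55,0,0,-5.1,0.1],
  [1.01,-3.61,0.56,0,0,-5.2,0.1],
])

```text
time_s: 13.72
ee_pos: [500.2, -207.6, 142.9]
eef_rot: [[0.77, 0.639, -0.003], [0.639, -0.77, -0.001], [-0.003, -0.001, -1.0]]
ft_force: [0.5, 1.0, 0.1]
finger_gap: 27.0
grasp_force: 0.0
```

Call:
arm_command([
  [1.33,-3.49,0.55,0,0,-5.2,0.1],
  [1.64,-3.36,0.56,0,0,-5.1,0.1],
  [1.94,-3.21,0.56,0,0,-5.2,0.1],
  [2.22,-3.01,0.55,0,0,-5.2,0.1],
  [2.48,-2.8,0.56,0,0,-5.1,0.1],
])

```text
time_s: 14.35
ee_pos: [440.4, -30.5, 115.2]
eef_rot: [[0.415, 0.91, -0.002], [0.91, -0.415, -0.001], [-0.002, -0.002, -1.0]]
ft_force: [0.7, 0.0, -0.1]
finger_gap: 42.2
grasp_force: 0.0
```

Call:
arm_command([
  [2.72,-2.57,0.56,0,0,-5.2,0.1],
  [0,0,2.17,0,0,0,0.1],
  [0,0,2.16,0,0,0,0.1],
  [0,0,2.17,0,0,0,0.1],
  [0,0,0,0,0,0,0.1],
])

```text
time_s: 14.98
ee_pos: [427.5, 3.7, 43.7]
eef_rot: [[0.334, 0.943, -0.006], [0.943, -0.334, -0.001], [-0.003, -0.005, -1.0]]
ft_force: [-0.0, 0.4, 0.4]
finger_gap: 42.3
grasp_force: 0.0
```

```bash
python3 f.py | head -3; python3 - <<'E'
import cv2
from h import *
p=imaging.get_image("side"); save(p,"g.png"); t=imaging.get_image("top"); save(t,"gt.png")
a=p["img"][175:345,180:380,::-1]; cv2.imwrite("pics/gc.png",cv2.resize(a,(800,600*1),interpolation=2))
E
```

```text
t 15.175 pos [429.    3.7  45.2] cmd [428.7   4.   45. ] f [1.  1.2 0.9] gap 42.1 ang [ 0.  -0.1 -0. ] j [-13.  37.  12. 129. -26.  17.   3.]Traceback (most recent call last):
  File "f.py", line 10, in <module>
    st(); print(len(q),np.percentile(q,[0,1,3,50,97,99,100],axis=0).round(1).tolist())
                       ~~~~~~~~~~~~~^^^^^^^^^^^^^^^^^^^^^^^^^^^^^^^
    return _quantile_unchecked(
        a, q, axis, out, overwrite_input, method, keepdims, weights)
    return _ureduce(a,
                    func=_quantile_ureduce_func,
    ...<5 lines>...
                    overwrite_input=overwrite_input,
                    method=method)
    r = func(a, **kwargs)
    result = _quantile(arr,
                       quantiles=q,
    ...<2 lines>...
                       out=out,
                       weights=wgt)
    slices_having_nans = np.isnan(arr[-1, ...])
                                  ~~~^^^^^^^^^
IndexError: index -1 is out of bounds for axis 0 with size 0
```

View pics/gc.png

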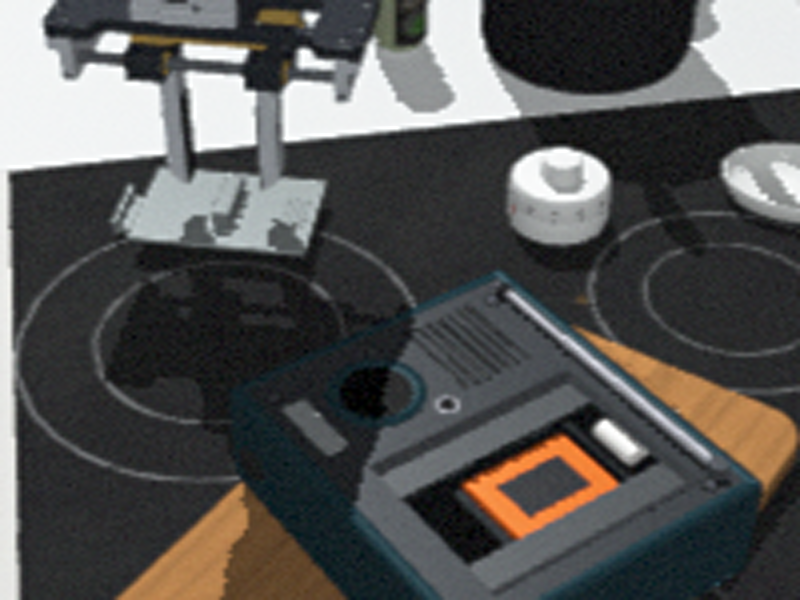

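Call:
arm_command([
  [0,0,1.0,0,0,0,0.1],
  [0,0,1.0,0,0,0,0.1],
  [0,0,0.45,0,0,0,0.1],
  [0,0,0,0,0,0,1],
  [0,0,0,0,0,0,1],
], grip_force=40)

```text
time_s: 15.9
ee_pos: [427.9, 3.9, 19.7]
eef_rot: [[0.333, 0.943, -0.004], [0.943, -0.333, -0.001], [-0.002, -0.004, -1.0]]
ft_force: [-0.5, -0.7, -0.2]
finger_gap: 25.6
grasp_force: 0.0
```

Call:
arm_command([
  [0,0,0,0,0,0,1],
  [0,0,0,0,0,0,1],
  [0,0,0,0,0,0,1],
])

```text
time_s: 16.27
ee_pos: [428.2, 3.9, 20.1]
eef_rot: [[0.333, 0.943, -0.003], [0.943, -0.333, -0.001], [-0.002, -0.003, -1.0]]
ft_force: [0.2, -0.3, -0.2]
finger_gap: 11.6
grasp_force: 40.0
```

```bash
python3 - <<'E'
from f import Rr
E
python3 - <<'E'
from h import *
a=np.radians(24);Rr=np.array([[np.cos(a),np.sin(a)],[-np.sin(a),np.cos(a)]])
p=imaging.get_image("side"); w=cloud(p); rgb=p["img"].astype(int)
m=(rgb[...,0]>90)&(rgb[...,0]>rgb[...,1]*1.7)&(rgb[...,0]>rgb[...,2]*2)&(abs(w[...,0]-535)<70)&(abs(w[...,1]+315)<60)&(w[...,2]>75)
q=np.c_[(w[m][:,:2]-(517.8,-290.1))@Rr.T,w[m][:,2]]
print(len(q),np.percentile(q,[2,50,98],axis=0).round(1))
A=np.c_[q[:,:2],np.ones(len(q))]; print(np.linalg.lstsq(A,q[:,2],rcond=None)[0])
E
```

```text
t 16.475 pos [428.2   3.9  20. ] cmd [428.7   4.   45. ] f [-0.8 -0.3 -0.2] gap 11.4 ang [ 0.1 -0.1 -0. ] j [-12.  40.  12. 130. -34.  14.  11.]
407 [[-21.8 -49.7  83.1]
 [  4.6 -28.4  87.1]
 [ 37.1  -9.7  89.1]]
[ 9.66164700e-03 -1.02959233e-03  8.68755309e+01]Traceback (most recent call last):
  File "<stdin>", line 1, in <module>
  File "f.py", line 10, in <module>
    st(); print(len(q),np.percentile(q,[0,1,3,50,97,99,100],axis=0).round(1).tolist())
                       ~~~~~~~~~~~~~^^^^^^^^^^^^^^^^^^^^^^^^^^^^^^^
    return _quantile_unchecked(
        a, q, axis, out, overwrite_input, method, keepdims, weights)
    return _ureduce(a,
                    func=_quantile_ureduce_func,
    ...<5 lines>...
                    overwrite_input=overwrite_input,
                    method=method)
    r = func(a, **kwargs)
    result = _quantile(arr,
                       quantiles=q,
    ...<2 lines>...
                       out=out,
                       weights=wgt)
    slices_having_nans = np.isnan(arr[-1, ...])
                                  ~~~^^^^^^^^^
IndexError: index -1 is out of bounds for axis 0 with size 0
```

```bash
cat >> plan.py <<'E'
EX=np.array([np.cos(np.radians(24)),np.sin(np.radians(24)),0]); EY=np.array([-EX[1],EX[0],0])
SLOT=np.array([479.9,-339.8,91.]); OX,OZ=0.8,5.5
def door(gx,gz,th,gy=0):
    "TCP pose for door_grip at (gx,gy,gz) in slot frame, rear raised th"
    R=down(24,-th); G=SLOT+gx*EX+gy*EY+gz*np.array([0,0,1])
    return G-OX*R[:,0]+OZ*R[:,2],R
def grip():
    s=r.state(); R=s["eef_rot"]; G=s["ee_pos"]+OX*R[:,0]-OZ*R[:,2]-SLOT
    print("grip in slot frame",(G@EX).round(1),(G@EY).round(1),G[2].round(1),"tilt",np.degrees(np.arcsin(R[2,1])).round(1),"f",s["ft_force"].round(1),"gap",round(s["finger_gap"],1),"t",s["time_s"])
E
python3 - <<'E'
from plan import *
s=r.state(); json.dump({"p":s["ee_pos"].tolist(),"R":s["eef_rot"].tolist()},open(F,"w"))
p,R=load()
t1=door(62,115,32)
plan([((p[0],p[1],110),R,1,1,40),((p[0]+10,p[1]-60,170),R,1,1,40),(*t1,1,1,40)])
E
```

```text
[[-0.01, -0.01, -3.0, 0.0, 0.0, 0.0, 1.0], [0.0, -0.01, -3.0, 0.0, 0.0, 0.0, 1.0], [-0.01, -0.01, -3.0, 0.0, 0.0, 0.0, 1.0], [-1.78, 0.98, -2.0, 0.0, 0.0, 0.0, 1.0], [-1.78, 0.97, -2.0, 0.0, 0.0, 0.0, 1.0]]
[[-1.77, 0.98, -1.99, 0.0, 0.0, 0.0, 1.0], [-2.99, 2.59, -0.45, -4.4, 1.7, -6.0, 1.0], [-3.24, 2.3, -0.35, -4.4, 1.8, -6.1, 1.0], [-3.46, 1.96, -0.3, -4.3, 1.7, -6.0, 1.0], [-3.63, 1.62, -0.26, -4.4, 1.8, -6.1, 1.0]]
[[-3.78, 1.24, -0.28, -4.4, 1.7, -6.0, 1.0], [-3.88, 0.86, -0.3, -4.4, 1.8, -6.1, 1.0], [-3.94, 0.47, -0.38, -4.3, 1.7, -6.0, 1.0]]
end [ 539.6 -314.1  201.3] 13
```

Call:
arm_command([
  [-0.01,-0.01,-3,0,0,0,1],
  [0,-0.01,-3,0,0,0,1],
  [-0.01,-0.01,-3,0,0,0,1],
  [-1.78,0.98,-2,0,0,0,1],
  [-1.78,0.97,-2,0,0,0,1],
])

```text
time_s: 17.15
ee_pos: [434.8, -36.4, 150.8]
eef_rot: [[0.333, 0.943, -0.003], [0.943, -0.333, -0.001], [-0.002, -0.003, -1.0]]
ft_force: [0.5, -0.0, -0.3]
finger_gap: 11.4
grasp_force: 40.0
```

Call:
arm_command([
  [-1.77,0.98,-1.99,0,0,0,1],
  [-2.99,2.59,-0.45,-4.4,1.7,-6,1],
  [-3.24,2.3,-0.35,-4.4,1.8,-6.1,1],
  [-3.46,1.96,-0.3,-4.3,1.7,-6,1],
  [-3.63,1.62,-0.26,-4.4,1.8,-6.1,1],
])

```text
time_s: 17.77
ee_pos: [496.0, -203.1, 187.9]
eef_rot: [[-0.096, 0.947, 0.307], [0.994, 0.075, 0.079], [0.052, 0.313, -0.948]]
ft_force: [0.9, 0.1, -1.4]
finger_gap: 11.6
grasp_force: 40.0
```

Call:
arm_command([
  [-3.78,1.24,-0.28,-4.4,1.7,-6,1],
  [-3.88,0.86,-0.3,-4.4,1.8,-6.1,1],
  [-3.94,0.47,-0.38,-4.3,1.7,-6,1],
  [0,0,0,0,0,0,1],
  [0,0,0,0,0,0,1],
])

```text
time_s: 18.4
ee_pos: [538.3, -312.6, 200.4]
eef_rot: [[-0.403, 0.778, 0.481], [0.915, 0.341, 0.215], [0.003, 0.527, -0.85]]
ft_force: [-0.7, -0.0, -0.2]
finger_gap: 11.6
grasp_force: 40.0
```

```bash
python3 - <<'E'
from plan import *
from h import *
st(); grip()
p=imaging.get_image("side"); save(p,"k.png")
a=p["img"][150:390,200:420,::-1]; cv2.imwrite("pics/kc.png",cv2.resize(a,(550,600),interpolation=2))
E
```

```text
t 18.4 pos [ 538.3 -312.6  200.4] cmd [ 539.6 -314.1  201.3] f [-0.7 -0.  -0.2] gap 11.6 ang [0.2 0.  0.3] j [ 53.  31. -12. 109. -43.  35. 102.]
grip in slot frame 61.5 1.9 114.1 tilt 31.8 f [-0.7 -0.  -0.2] gap 11.6 t 18.4
```

View pics/kc.png

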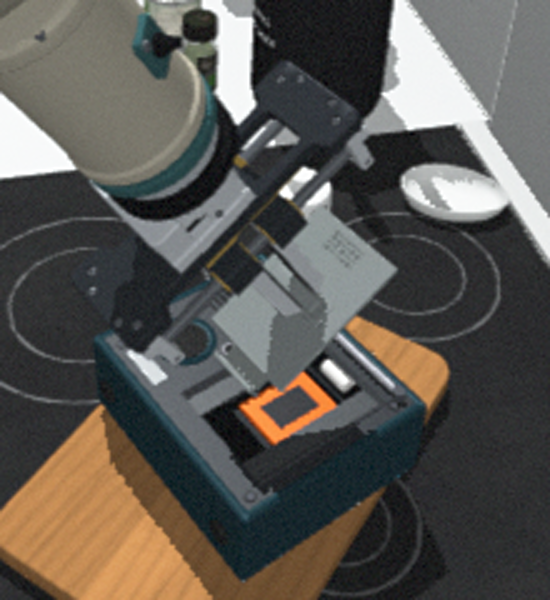

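```bash
cat > k.py <<'E'
from plan import *
from h import *
np.set_printoptions(precision=1,suppress=True)
grip(); s=r.state(); R=s["eef_rot"]; G=s["ee_pos"]+OX*R[:,0]-OZ*R[:,2]
w=np.nanmean([cloud(imaging.get_image("side")) for _ in range(3)],axis=0).reshape(-1,3)+(-.1,2.2,.6)
D=np.column_stack([R[:,1],R[:,0],-R[:,2]]); d=(w-G)@D
m=(abs(d[:,0])<75)&(abs(d[:,1])<45)&(d[:,2]>-27)&(d[:,2]<-3); q=d[m]
pl=q[(abs(q[:,2]+7)<3)&(abs(q[:,1])<36)&(abs(q[:,0])<52)]
A=np.c_[pl[:,:2],np.ones(len(pl))]; print("plane",len(pl),np.linalg.lstsq(A,pl[:,2],rcond=None)[0]*[57.3,57.3,1])
e=q[(abs(q[:,2]+7)<2.5)]
print("x",np.percentile(e[:,0],[0,1,99,100]),"y",np.percentile(e[:,1],[0,1,99,100]))
for lo,hi in((-50,-20),(20,50)):
    f=e[(e[:,0]>lo)&(e[:,0]<hi)]; print(lo,"y",np.percentile(f[:,1],[0,1,2,98,99,100]))
for lo,hi in((-38,-25),(25,38)):
    f=e[(e[:,1]>lo)&(e[:,1]<hi)]; print(lo,"x",np.percentile(f[:,0],[0,1,2,98,99,100]))
h=q[q[:,0]<-57]; print("hook",len(h),np.percentile(h,[1,50,99],axis=0) if len(h) else 0)
E
python3 k.py
```

```text
grip in slot frame 62.3 2.7 114.4 tilt 31.8 f [ 0.3 -0.2 -0.9] gap 11.7 t 18.45
plane 1878 [ 0.1  0.1 -7.6]
x [-52.5 -51.5  53.5  54.5] y [-37.7 -37.2  36.5  38. ]
-50 y [-37.5 -37.  -36.4  35.6  36.6  37.3]
20 y [-37.7 -37.1 -36.8  33.8  35.2  37.6]
-38 x [-52.4 -51.3 -50.2  51.9  53.1  54.3]
25 x [-52.5 -51.4 -50.5  52.8  53.6  54.5]
hook 133 [[-67.4 -19.  -22.9]
 [-62.8  -0.7 -18.9]
 [-57.2  18.1 -11.4]]k.py:5: RuntimeWarning: Mean of empty slice
  w=np.nanmean([cloud(imaging.get_image("side")) for _ in range(3)],axis=0).reshape(-1,3)+(-.1,2.2,.6)
```

```bash
python3 - <<'E'
from plan import *
P=np.mean([r.state()["ee_pos"] for _ in range(1)],axis=0)
sync(); grip()
plan([(*door(58,80,32),1,1,20),(*door(57,62,32),1,1,10)])
E
```

```text
grip in slot frame 63.1 2.8 114.9 tilt 31.8 f [ 1.3  0.4 -1.4] gap 11.6 t 18.6
[[-0.14, -1.14, 1.35, -0.1, 0.0, 0.0, 1.0], [-0.15, -1.14, 1.34, -0.1, -0.1, -0.1, 1.0], [0.0, -0.52, 0.74, 0.0, 0.0, 0.0, 1.0], [0.0, -0.52, 0.74, 0.0, 0.0, 0.0, 1.0]]
end [ 535.  -316.2  148.3] 4
```

Call:
arm_command([
  [-0.14,-1.14,1.35,-0.1,0,0,1],
  [-0.15,-1.14,1.34,-0.1,-0.1,-0.1,1],
  [0,-0.52,0.74,0,0,0,1],
  [0,-0.52,0.74,0,0,0,1],
  [0,0,0,0,0,0,1],
])

```text
time_s: 19.23
ee_pos: [534.4, -317.7, 147.7]
eef_rot: [[-0.405, 0.775, 0.485], [0.914, 0.343, 0.215], [-0.0, 0.53, -0.848]]
ft_force: [0.3, -0.4, -0.5]
finger_gap: 11.1
grasp_force: 40.0
```

```bash
python3 k.py 2>/dev/null; python3 - <<'E'
from plan import *
st(); plan([(*door(57,44,32),1,1,6)])
E
```

```text
grip in slot frame 55.9 -1.2 61.3 tilt 32.0 f [ 0.3 -0.4 -0.5] gap 11.1 t 19.225
plane 1738 [ 0.2  0.  -7.3]
x [-53.  -52.   53.6  54.5] y [-38.4 -37.7  35.9  37.5]
-50 y [-38.1 -37.7 -37.3  33.5  35.4  37.2]
20 y [-38.4 -37.7 -37.2  34.4  35.8  37.5]
-38 x [-52.3 -51.3 -50.7  52.   53.1  54.3]
25 x [-52.9 -52.6 -51.6  52.8  53.6  53.8]
hook 355 [[-74.9 -44.5 -26.9]
 [-65.7  -3.6 -19.7]
 [-57.3  44.5 -11.3]]
t 19.375 pos [ 534.9 -318.4  148.5] cmd [ 535.  -316.2  148.3] f [ 0.5 -0.7 -0.7] gap 11.5 ang [-0.  -0.1  0.1] j [ 56.  36. -16. 112. -47.  28. 109.]
[[0.0, -0.32, 0.51, 0.0, 0.0, 0.0, 1.0], [0.0, -0.31, 0.5, 0.0, 0.0, 0.0, 1.0], [0.01, -0.32, 0.51, 0.0, 0.0, 0.0, 1.0]]
end [ 535.  -316.1  130.4] 3
```

Call:
arm_command([
  [0,0,0,0,0,0,1],
  [0,0,0,0,0,0,1],
])

```text
time_s: 19.62
ee_pos: [534.6, -318.3, 148.4]
eef_rot: [[-0.404, 0.775, 0.486], [0.915, 0.344, 0.213], [-0.002, 0.531, -0.848]]
ft_force: [-0.3, 0.2, -0.7]
finger_gap: 11.6
grasp_force: 40.0
```

```bash
python3 - <<'E'
from plan import *
grip(); sync(); st()
plan([(*door(57,53,32),1,1,5),(*door(57,44,32),1,1,5)])
E
```

```text
grip in slot frame 55.8 -1.8 62.0 tilt 32.0 f [-0.3  0.2 -0.7] gap 11.6 t 19.625
t 19.625 pos [ 534.6 -318.3  148.4] cmd [ 534.6 -318.3  148.4] f [-0.3  0.2 -0.7] gap 11.6 ang [0. 0. 0.] j [ 56.  36. -16. 112. -47.  28. 109.]
[[0.09, -0.19, 0.41, 0.0, 0.1, 0.0, 1.0], [0.1, -0.19, 0.42, 0.0, 0.1, -0.1, 1.0], [0.0, -0.24, 0.38, 0.0, 0.0, 0.0, 1.0], [0.0, -0.24, 0.38, 0.0, 0.0, 0.0, 1.0]]
end [ 534.9 -316.1  130.3] 4
```

Call:
arm_command([
  [0.09,-0.19,0.41,0,0.1,0,1],
  [0.1,-0.19,0.42,0,0.1,-0.1,1],
  [0,-0.24,0.38,0,0,0,1],
  [0,-0.24,0.38,0,0,0,1],
  [0,0,0,0,0,0,1],
])

```text
time_s: 20.25
ee_pos: [535.1, -316.1, 130.3]
eef_rot: [[-0.407, 0.774, 0.485], [0.913, 0.345, 0.217], [0.001, 0.531, -0.847]]
ft_force: [-1.8, 0.1, 4.2]
finger_gap: 11.0
grasp_force: 40.1
```

Call:
arm_command([
  [0,0,0,0,0,0,1],
  [0,0,0,0,0,0,1],
])

```text
time_s: 20.5
ee_pos: [535.0, -316.0, 130.4]
eef_rot: [[-0.408, 0.774, 0.485], [0.913, 0.345, 0.217], [0.001, 0.531, -0.847]]
ft_force: [-0.3, 0.0, 4.8]
finger_gap: 11.8
grasp_force: 40.1
```

```bash
python3 k.py 2>/dev/null; python3 - <<'E'
from plan import *
st(); plan([(*door(46,43,32),1,1,4)])
E
```

```text
grip in slot frame 57.1 0.1 44.0 tilt 32.1 f [-0.3  0.   4.8] gap 11.8 t 20.5
plane 1684 [-0.4  0.  -7.6]
x [-66.4 -62.4  53.3  54.4] y [-45.  -37.8  36.6  38.9]
-50 y [-45.  -37.4 -37.2  33.5  36.   38.1]
20 y [-38.  -37.3 -36.6  34.4  35.8  37.5]
-38 x [-66.2 -63.  -61.9  51.   52.3  53.5]
25 x [-66.4 -64.2 -63.3  53.2  53.5  53.7]
hook 273 [[-68.1 -41.8 -23.2]
 [-62.5   0.6 -12. ]
 [-57.2  37.6  -3.3]]
t 20.65 pos [ 535.1 -316.   130.3] cmd [ 534.9 -316.1  130.3] f [-2.3  0.4  6. ] gap 11.6 ang [-0.  0.  0.] j [ 57.  38. -17. 112. -48.  26. 111.]
[[0.0, -0.33, -0.17, 0.0, 0.0, 0.0, 1.0], [0.0, -0.33, -0.16, 0.0, 0.0, 0.0, 1.0], [0.0, -0.32, -0.17, 0.0, 0.0, 0.0, 1.0]]
end [ 524.9 -320.6  129.4] 3
```

Call:
arm_command([
  [0,-0.33,-0.2,0,0,0,1],
  [0,-0.33,-0.2,0,0,0,1],
  [0,-0.32,-0.14,0,0,0,1],
  [0,0,0,0,0,0,1],
])

```text
time_s: 21.15
ee_pos: [525.0, -320.4, 129.9]
eef_rot: [[-0.408, 0.774, 0.485], [0.913, 0.345, 0.217], [0.001, 0.531, -0.847]]
ft_force: [2.7, 1.3, 5.3]
finger_gap: 11.6
grasp_force: 40.0
```

```bash
python3 - <<'E'
from plan import *
grip(); st()
E
```

```text
grip in slot frame 46.2 0.1 43.6 tilt 32.1 f [2.7 1.3 5.3] gap 11.6 t 21.15
t 21.15 pos [ 525.  -320.4  129.9] cmd [ 524.9 -320.6  129.4] f [2.7 1.3 5.3] gap 11.6 ang [-0.1  0.  -0. ] j [ 58.  38. -17. 113. -48.  26. 112.]
```

```bash
python3 - <<'E'
from plan import *
plan([(*door(45,45.2,34),1,2,3),(*door(42.5,44.8,34),1,1,1.5)])
E
```

```text
[[0.0, 0.02, -0.12, -1.0, 0.0, 0.0, 1.0], [0.0, 0.03, -0.12, -1.0, 0.0, 0.0, 1.0], [0.0, -0.11, -0.05, 0.0, 0.0, 0.0, 1.0], [0.0, -0.12, -0.06, 0.0, 0.0, 0.0, 1.0]]
end [ 521.8 -322.   131.3] 4
```

Call:
arm_command([
  [0,0.02,-0.12,-1,0,0,1],
  [0,0.03,-0.12,-1,0,0,1],
  [0,-0.11,-0.05,0,0,0,1],
  [0,-0.12,-0.06,0,0,0,1],
  [0,0,0,0,0,0,1],
])

```text
time_s: 21.78
ee_pos: [521.6, -322.0, 131.4]
eef_rot: [[-0.408, 0.757, 0.511], [0.913, 0.337, 0.229], [0.001, 0.56, -0.829]]
ft_force: [2.2, 1.5, 4.7]
finger_gap: 11.2
grasp_force: 40.0
```

```bash
python3 - <<'E'
from plan import *
grip(); st()
plan([(*door(41.0,44.8,34),1,1,1.5)])
E
```

```text
grip in slot frame 42.2 0.1 45.0 tilt 34.0 f [2.2 1.5 4.7] gap 11.2 t 21.775
t 21.775 pos [ 521.6 -322.   131.4] cmd [ 521.8 -322.   131.3] f [2.2 1.5 4.7] gap 11.2 ang [0. 0. 0.] j [ 61.  39. -20. 113. -50.  26. 115.]
[[0.0, -0.12, -0.08, 0.0, 0.0, 0.0, 1.0]]
end [ 520.5 -322.6  131.3] 1
```

Call:
arm_command([
  [0,-0.12,-0.08,0,0,0,1],
  [0,0,0,0,0,0,1],
])

```text
time_s: 22.02
ee_pos: [520.3, -322.5, 131.4]
eef_rot: [[-0.408, 0.757, 0.511], [0.913, 0.337, 0.229], [0.001, 0.56, -0.829]]
ft_force: [3.5, 1.8, 6.1]
finger_gap: 11.4
grasp_force: 40.0
```

Call:
arm_command([
  [0,-0.05,-0.03,0,0,0,1],
  [0,-0.05,-0.03,0,0,0,1],
  [0,0,0,0,0,0,1],
])

```text
time_s: 22.4
ee_pos: [519.6, -322.8, 131.5]
eef_rot: [[-0.408, 0.756, 0.511], [0.913, 0.338, 0.229], [0.001, 0.56, -0.828]]
ft_force: [3.9, 2.3, 5.2]
finger_gap: 11.7
grasp_force: 40.0
```

```bash
python3 k.py 2>/dev/null; python3 - <<'E'
from plan import *
st()
E
```

```text
grip in slot frame 40.1 0.2 45.1 tilt 34.1 f [3.9 2.3 5.2] gap 11.7 t 22.4
plane 1714 [-0.  -0.  -7.6]
x [-57.2 -55.8  53.7  72.3] y [-44.9 -37.8  36.2  38.4]
-50 y [-44.8 -37.4 -37.1  27.9  29.8  36. ]
20 y [-37.9 -37.3 -37.   35.9  36.8  38.1]
-38 x [-56.6 -55.1 -53.9  52.3  52.8  53.8]
25 x [-56.9 -56.  -55.8  53.3  54.3  54.5]
hook 48 [[-59.9 -41.7  -5. ]
 [-57.9 -10.1  -3.6]
 [-57.   35.4  -3.1]]
t 22.55 pos [ 519.6 -322.8  131.5] cmd [ 520.5 -322.6  131.3] f [3.3 2.3 5.2] gap 11.5 ang [-0.  0. -0.] j [ 62.  39. -20. 114. -50.  26. 116.]
```

```bash
python3 - <<'E'
from plan import *
p,R=load(); z=r.state(); 
json.dump({"p":[519.7,-322.8,131.3],"R":R.tolist()},open(F,"w"))
L=[]
for th in range(31,8,-3):
    t=np.radians(th);c,s=np.cos(t),np.sin(t);cx=0.7+0.8*(th-7)/27
    g=(cx+54*c-11*s, 5.9+54*s+11*c); print(th,np.round(g,1)); L.append((*door(*g,th),1,1,10))
plan(L)
E
```

```text
31 [42.  43.1]
28 [43.8 41. ]
25 [45.5 38.7]
22 [47.1 36.3]
19 [48.5 33.9]
16 [49.8 31.4]
13 [51.  28.8]
10 [52.1 26.1]
[[-0.01, 0.03, 0.24, 3.0, 0.0, 0.0, 1.0], [0.0, 0.01, 0.28, 3.0, 0.0, 0.0, 1.0], [0.0, 0.01, 0.28, 3.0, 0.0, 0.0, 1.0], [-0.01, 0.02, 0.28, 3.0, 0.0, 0.0, 1.0], [0.0, 0.01, 0.28, 3.0, 0.0, 0.0, 1.0]]
[[0.0, 0.01, 0.28, 3.0, 0.0, 0.0, 1.0], [0.0, 0.02, 0.28, 3.0, 0.0, 0.0, 1.0], [0.0, 0.01, 0.28, 3.0, 0.0, 0.0, 1.0]]
end [ 528.7 -319.   111.7] 8
```

Call:
arm_command([
  [-0.01,0.03,0.24,3,0,0,1],
  [0,0.01,0.28,3,0,0,1],
  [0,0.01,0.28,3,0,0,1],
  [0,0,0,0,0,0,1],
])

```text
time_s: 23.05
ee_pos: [523.8, -320.6, 124.4]
eef_rot: [[-0.41, 0.827, 0.385], [0.912, 0.372, 0.173], [-0.0, 0.422, -0.906]]
ft_force: [3.2, 1.4, 4.8]
finger_gap: 11.5
grasp_force: 40.0
```

```bash
python3 k.py 2>/dev/null
```

```text
grip in slot frame 45.5 0.5 38.4 tilt 25.0 f [3.2 1.4 4.8] gap 11.5 t 23.05
plane 1687 [-0.   0.  -7.3]
x [-60.3 -57.4  53.2  54.2] y [-44.4 -38.   36.   37.9]
-50 y [-44.4 -37.6 -37.2  35.3  36.6  37.9]
20 y [-38.4 -37.7 -37.2  28.7  31.9  37.1]
-38 x [-59.1 -57.2 -56.   51.7  53.   53.3]
25 x [-59.  -57.6 -56.9  53.   53.9  54. ]
hook 99 [[-62.7 -44.   -6.1]
 [-59.   -7.7  -4. ]
 [-57.1  35.8  -3. ]]
```

Smooth; forces unchanged. Continue to 10°.

Call:
arm_command([
  [-0.01,0.02,0.28,3,0,0,1],
  [0,0.01,0.28,3,0,0,1],
  [0,0.01,0.28,3,0,0,1],
  [0,0,0,0,0,0,1],
])

```text
time_s: 23.7
ee_pos: [526.9, -319.8, 116.8]
eef_rot: [[-0.408, 0.877, 0.252], [0.913, 0.392, 0.114], [0.001, 0.277, -0.961]]
ft_force: [2.1, 1.5, 5.1]
finger_gap: 11.3
grasp_force: 40.0
```

Call:
arm_command([
  [0,0.02,0.28,3,0,0,1],
  [0,0.01,0.28,3,0,0,1],
  [0,0,0,0,0,0,1],
])

```text
time_s: 24.08
ee_pos: [528.3, -319.5, 111.4]
eef_rot: [[-0.408, 0.899, 0.16], [0.913, 0.401, 0.072], [0.001, 0.175, -0.984]]
ft_force: [2.6, 1.7, 3.7]
finger_gap: 11.8
grasp_force: 40.0
```

```bash
python3 k.py 2>/dev/null; python3 - <<'E'
from plan import *
st()
L=[]
for th in (8,6):
    t=np.radians(th);c,s=np.cos(t),np.sin(t);cx=0.7
    g=(cx+54*c-11*s, 5.9+54*s+11*c); L.append((*door(*g,th),1,1,10))
plan(L)
E
```

```text
grip in slot frame 51.5 -0.3 25.8 tilt 10.1 f [2.6 1.7 3.7] gap 11.8 t 24.075
plane 1534 [-0.2 -0.  -7.1]
x [-70.7 -67.6  52.6  54.2] y [-44.9 -42.8  38.4  44.9]
-50 y [-44.9 -44.  -37.6  35.1  36.9  38.5]
20 y [-38.  -37.7 -37.6  27.9  30.4  34.1]
-38 x [-70.4 -64.5 -62.6  50.8  52.1  53.1]
25 x [-68.8 -68.3 -67.6  50.5  51.2  52.9]
hook 419 [[-73.6 -44.3  -7.1]
 [-64.8  -2.5  -4.7]
 [-57.1  44.2  -3. ]]
t 24.225 pos [ 528.  -319.8  111.7] cmd [ 528.7 -319.   111.7] f [5.3 5.  3.7] gap 11.6 ang [-0.1  0.   0.1] j [ 27.  38.  11. 104. -27.  36.  80.]
[[0.0, 0.01, 0.19, 2.0, 0.0, 0.0, 1.0], [0.0, 0.01, 0.19, 2.0, 0.0, 0.0, 1.0]]
end [ 529.4 -318.7  108. ] 2
```

Call:
arm_command([
  [0,0.01,0.19,2,0,0,1],
  [0,0.01,0.19,2,0,0,1],
  [0,0,0,0,0,0,1],
  [0,0,0,0,0,0,1],
])

```text
time_s: 24.72
ee_pos: [528.6, -319.8, 108.2]
eef_rot: [[-0.405, 0.909, 0.098], [0.914, 0.403, 0.044], [0.001, 0.108, -0.994]]
ft_force: [4.8, 3.5, 4.9]
finger_gap: 12.1
grasp_force: 40.0
```

```bash
python3 k.py 2>/dev/null | head -2; python3 - <<'E'
from plan import *
st()
p,R=load()
plan([(p,R,0.4,3),(p-R[:,2]*40,R,0.4,1,25),(SLOT+55.2*EX+40*EX+[0,0,60],down(24),1,3,25)])
E
```

```text
grip in slot frame 52.1 -0.8 22.7 tilt 6.2 f [4.8 3.5 4.9] gap 12.1 t 24.725
plane 1466 [-0.1 -0.  -7.3]
t 24.875 pos [ 528.7 -319.8  108.2] cmd [ 529.4 -318.7  108. ] f [3.8 3.3 4.7] gap 11.4 ang [-0.2  0.   0.1] j [ 23.  39.  15. 102. -23.  39.  76.]
[[0.0, 0.0, 0.0, 0.0, 0.0, 0.0, 0.4], [0.0, 0.0, 0.0, 0.0, 0.0, 0.0, 0.4], [0.0, 0.0, 0.0, 0.0, 0.0, 0.0, 0.4], [0.0, 0.0, -2.0, 0.0, 0.0, 0.0, 0.4], [0.0, 0.0, -2.0, 0.0, 0.0, 0.0, 0.4]]
[[0.03, 1.52, 0.05, 2.0, 0.0, 0.0, 1.0], [0.02, 1.53, 0.0, 2.0, 0.0, 0.0, 1.0], [0.03, 1.52, -0.05, 2.0, 0.0, 0.0, 1.0]]
end [ 566.9 -301.1  151. ] 8
```

Call:
arm_command([
  [0,0.08,0,0,0,0,1],
  [0,0,0,0,0,0,1],
  [0,0,0,0,0,0,0.4],
  [0,0,0,0,0,0,0.4],
  [0,0,0,0,0,0,0.4],
])

```text
time_s: 25.5
ee_pos: [528.0, -319.7, 107.5]
eef_rot: [[-0.406, 0.909, 0.094], [0.914, 0.403, 0.043], [0.001, 0.104, -0.995]]
ft_force: [-0.3, -0.6, 0.5]
finger_gap: 28.0
grasp_force: 0.4
```

Call:
arm_command([
  [0,0,-2,0,0,0,0.4],
  [0,0,-2,0,0,0,0.4],
  [0.03,1.52,0.05,2,0,0,1],
  [0.02,1.53,0,2,0,0,1],
  [0.03,1.44,-0.05,2,0,0,1],
])

```text
time_s: 26.12
ee_pos: [566.6, -301.0, 150.7]
eef_rot: [[-0.408, 0.913, -0.001], [0.913, 0.408, 0.001], [0.001, -0.0, -1.0]]
ft_force: [0.2, -0.1, -0.1]
finger_gap: 2.6
grasp_force: 0.0
```

Call:
arm_command([
  [0,0,0,0,0,0,1],
  [0,0,0,0,0,0,1],
])

```text
time_s: 26.38
ee_pos: [565.0, -301.9, 150.6]
eef_rot: [[-0.407, 0.914, -0.001], [0.914, 0.407, 0.001], [0.001, -0.0, -1.0]]
ft_force: [0.4, 0.3, 0.2]
finger_gap: 0.4
grasp_force: 0.0
```

```bash
cat > dz.py <<'E'
from plan import *
from h import *
np.set_printoptions(precision=1,suppress=True)
def doorstate():
    w=np.nanmean([cloud(imaging.get_image("side")) for _ in range(3)],axis=0).reshape(-1,3)+(-.1,2.2,.6)
    q=w-SLOT; x=q@EX;y=q@EY;z=q[:,2]
    m=(x>4)&(x<108)&(abs(y)<36)&(z>5)&(z<30)&(abs(x-55)>9)
    A=np.c_[x[m],y[m],np.ones(m.sum())]; k=np.ones(m.sum(),bool)
    for _ in range(4):
        c=np.linalg.lstsq(A[k],z[m][k],rcond=None)[0]; k=abs(A@c-z[m])<1.5
    print("door plane n",k.sum(),"tilt x,y deg",c[:2]*57.3,"z at rear",c@[109,0,1],"front",c@[1,0,1])
    rb=(abs(x-55)<15)&(abs(y)<30)&(z>c[2]+c[0]*x+9); print("rib",rb.sum(),np.percentile(np.c_[x,y,z][rb],[3,50,97],axis=0))
st(); doorstate()
E
python3 dz.py 2>/dev/null
```

```text
t 26.375 pos [ 565.  -301.9  150.6] cmd [ 566.9 -301.1  151. ] f [0.4 0.3 0.2] gap 0.4 ang [0.1 0.1 0.1] j [ 13.  40.  21.  92. -17.  51.  65.]
door plane n 1651 tilt x,y deg [ 6.6 -0. ] z at rear 22.354635423015488 front 9.91474973147189
rib 8237 [[ 41.1 -27.6 174.7]
 [ 55.4  -8.1 396.7]
 [ 68.4  20.3 500.6]]
```

Call:
arm_command([
  [0,0,2,0,0,0,1],
  [0,0,1.5,0,0,0,1],
  [0,0,0.4,0,0,0,1],
  [0,0,0.3,0,0,0,1],
  [0,0,0.3,0,0,0,1],
])

```text
time_s: 27.15
ee_pos: [566.5, -301.5, 106.2]
eef_rot: [[-0.407, 0.913, 0.001], [0.913, 0.407, 0.001], [0.0, 0.001, -1.0]]
ft_force: [-0.4, 0.5, 0.6]
finger_gap: 0.4
grasp_force: 0.0
```

Call:
arm_command([
  [0,0,0.2,0,0,0,1],
  [0,0,0.2,0,0,0,1],
  [0,0,0,0,0,0,1],
])

```text
time_s: 27.52
ee_pos: [566.4, -301.2, 101.8]
eef_rot: [[-0.408, 0.913, 0.0], [0.913, 0.408, 0.001], [0.001, 0.001, -1.0]]
ft_force: [0.2, 0.1, -0.3]
finger_gap: 0.5
grasp_force: 0.0
```

Call:
arm_command([
  [0,0,0.15,0,0,0,1],
  [0,0,0.15,0,0,0,1],
  [0,0,0,0,0,0,1],
])

```text
time_s: 27.9
ee_pos: [566.6, -301.4, 101.3]
eef_rot: [[-0.407, 0.913, 0.002], [0.913, 0.407, 0.001], [0.001, 0.002, -1.0]]
ft_force: [-2.8, 3.6, 14.1]
finger_gap: 0.4
grasp_force: 6.9
```

```bash
python3 dz.py 2>/dev/null
```

```text
t 27.9 pos [ 566.6 -301.4  101.3] cmd [ 566.9 -301.1  151. ] f [-2.8  3.6 14.1] gap 0.4 ang [-0.1  0.   0. ] j [ 14.  44.  19.  94. -19.  45.  66.]
door plane n 1385 tilt x,y deg [0. 0.] z at rear 9.901020810084335 front 9.887651348910996
rib 7612 [[ 41.4 -27.2 125.1]
 [ 55.8  -5.1 364.4]
 [ 68.4  25.4 464.8]]
```

Door flush under 14 N. Lift, confirm it stays.

Call:
arm_command([
  [0,0,-2,0,0,0,1],
  [0,0,-4,0,0,0,1],
  [0,0,-4,0,0,0,1],
  [0,0,0,0,0,0,1],
  [0,0,0,0,0,0,1],
])

```text
time_s: 28.68
ee_pos: [565.9, -300.9, 198.4]
eef_rot: [[-0.408, 0.913, -0.0], [0.913, 0.408, 0.002], [0.002, 0.0, -1.0]]
ft_force: [0.3, -0.4, -0.0]
finger_gap: 0.6
grasp_force: 0.0
```

```bash
python3 dz.py 2>/dev/null; python3 - <<'E'
from h import *
p=imaging.get_image("side"); a=p["img"][200:380,220:400,::-1]; cv2.imwrite("pics/z.png",cv2.resize(a,(540,540),interpolation=2))
E
```

```text
t 28.675 pos [ 565.9 -300.9  198.4] cmd [ 566.9 -301.1  151. ] f [ 0.3 -0.4 -0. ] gap 0.6 ang [ 0.   0.1 -0. ] j [ 13.  37.  22.  89. -16.  57.  63.]
door plane n 1550 tilt x,y deg [ 0. -0.] z at rear 9.941190450658455 front 9.899380324776685
rib 7521 [[ 41.6 -27.6 221.3]
 [ 57.8  -9.2 410. ]
 [ 68.5  18.5 508.4]]
```

View pics/z.png

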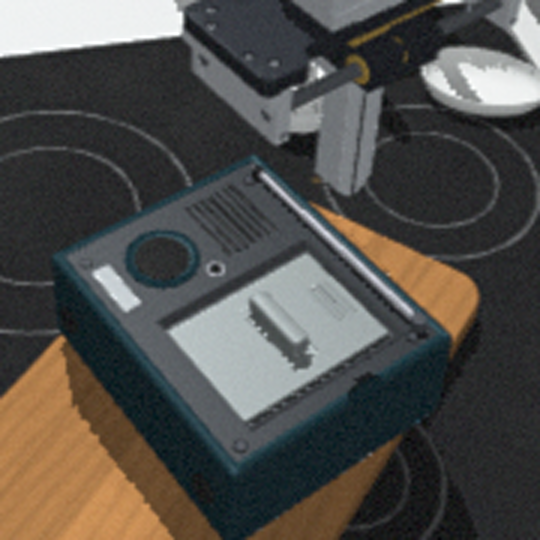

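The picture shows the door lying flat in its recess, rib at (280,320), flush and square, with the gripper clear above.

```bash
python3 -c "
from plant import r
print(r.hand_in())"
```

```text
the job is handed in; nothing more can be done
None
```

I handed the job in at about 29 s: the pack clicked home and the door snapped shut, measuring flat and flush with the radio's back once I lifted clear. The hand-in gave no verdict.

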